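Punch the drill spot on a shelf bracket

ROBOT

A 7-joint arm with a two-finger parallel gripper is mounted at the origin on the work surface. World frame = base frame: x ahead of the robot, y to its left, z up, the work surface at z = 0. Lengths are in m, angles in rad, forces in N, time in s.
With the tool pointing down it reaches from about 0.35 to 0.9 m from the base axis. Payload 8.1 kg.
Tool frame: the origin (TCP) lies midway between the tips of the shut fingers; the grasp point (between the pads) lies 19 mm behind it (grasp_offset is the distance from the TCP to the grasp point, in m); z points along the fingers, y is the direction in which the jaws open and shut (so a half turn about z gives the same grasp; the last joint's range is limited). The gripper opens to 92 mm and grips with 3 to 60 N. Pads are 19 mm wide; open, the fingers measure 130 mm over their backs; the gripper's body (75 mm by 190 mm) begins 47 mm behind the grasp point.
Start: joints at [1.213, 0.434, 0.025, 1.573, -0.012, 1.134, -0.075], TCP at [0.158, -0.605, 0.227] pointing down, gripper open.
Joint ranges: [-2.62, 2.62], [-0.44, 2.09], [-1.27, 1.32], [0.08, 2.57], [-1.32, 4.46], [0.12, 2], [-2.74, 2.74]. Speed limits (rad/s): [2.22, 2.22, 3.01, 3.01, 3.14, 3.14, 3.14].

INTERFACE

Orientations are given as a rotation vector (axis times angle).
In Python, from plant import * gives the robot as it stands.
- The arm moves only by the tool play_rows, never from a script. Its argument "increments" is one flat list of numbers, 7 for each row, row after row: the shift along the tool's x, y, z in mm, then the turn, a rotation vector about the tool's x, y, z in rad, then the gripper's target within -1 to 1 (fully open at 1, half-way at 0, shut at -1). A call has 1 to 20 rows; each row is the pose to reach, as a shift and turn from the pose measured when the call began, along the tool's axes at that moment; what a row does not reach only later rows make up. A row lasts 1/12 s, in which the tool goes at most 41.7 mm and 7.16 degrees, less where a joint would pass 70% of its speed; a pose out of reach is approached as far as the arm can. A call with a gripper value outside its range is refused whole. The fingers move at their own pace and stop on an object; "grip_force" is the grip in N (left out, the last holds). Time passes only in rows, so rows that repeat a pose let the fingers close. It gives the time, the measured TCP pose, the force and the opening at its end, in the units of the state.
- sense(): the state, without advancing time (a new reading comes with each control period).
- read_camera(name): name is "side" or "top" or "wrist"; returns the picture (384x512x3 uint8, red, green, blue); there is no depth.
- camera_model(name): a dict with "fx", "fy", "cx", "cy" (pixels), "view" (4x4, takes a point from world to camera coordinates); the wrist camera has in their place "mount" (4x4, takes a point from camera to tool coordinates, whose origin is the TCP and whose axes are the flange's). Camera axes: x right, y down, z forward; pixel columns grow to the right and rows downward; lengths in m; the calibration is good to about 2 mm. A picture is of the moment at which its call begins: read the wrist's pose just before it. camera_model takes no time and is no camera call.
- job_done(): hands the job in, once; it reports no verdict.
Trained networks look in the newest picture that a camera, given by its name, has taken for a name from the list of things; names that differ only in an ending like _2 or _b are one class to them, and where a whole thing is asked for, a point or a joint stands for the part that bears it (a point fixed in the world has none). Each returns a list of dicts, best first, with "score" (0 to 1); they miss things now and then, are a little off and sometimes report something else, mostly with a low value. They report only what shows in the picture. A call takes as long as a camera call. They do not tell look-alikes from the thing itself.
- spot_in(camera, query): "pixel" ([column, row] in pixels, amid what is visible of it).
The state is a dict: "clock": time; "joint_pos": joint angles; "dq": joint speeds; "joint_torque": joint torques, N m; "eef_pos": TCP position; "orientation": TCP orientation; "ft_force": force on the tool from outside, world axes, zero at the start; "ft_torque": the same for the moment, N m; "gripper_width": opening from 0.0 (shut) to 1.0 (fully open).
Only numpy, scipy, OpenCV 4.12 (cv2) and the standard library are available. Lean on these libraries where they do the work, as an engineer would, in place of code of your own. Each camera call takes 0.05 s, during which the arm holds its last target. There are 200 camera calls.

TASK

Take the spring-loaded centre punch out of its wooden block and mark the drill spot on the aluminium bracket blank: set its point on the black cross, nowhere else on the blank, and press straight down until you feel its spring snap, then stop pressing at once (pushing on to the hard stop would dent the blank). Then put the punch back upright in its block, fully home, leaving the jar, the cake tin and the scoop where they are.

Things in the scene. Friction and masses are not known exactly. Their poses are not given: they have to be found in the camera images.
- punch: Steel spring-loaded centre punch, 0.2 kg, round about its z axis (z up, away from the point), hanging upright in the block by its collar. Origin: on the axis, underside of the collar (30 mm diameter, 5 mm thick). Above the collar a dark 20 mm grip barrel, its top 65 mm above the origin. Below the origin an 18 mm barrel, 22 mm long, then an 8 mm nose with a 3 mm conical point.
- punch_point (a point): Point fixed to the punch on its axis, 51 mm below its origin: the middle of where the tip may be. How far the nose sticks out was set by the last user and is not measured: the tip is 42 to 60 mm below the origin. The setting does not move in use.
- striker (a point): Hidden point in the punch, at its origin at rest; rises along the axis as far as the nose is pressed in. Force rises evenly from 0 to a peak of about 11 N at 4.5 mm, then the spring snaps: force falls to about 2 N at 6 mm. Snapped: past 5 mm, force clearly fallen. At 8 mm a hard stop, where force climbs again: keep below 20 N. The nose springs back out when lifted.
- stand: Wooden block that stores the punch, 80 x 80 mm, 75 mm high, fixed to the shelf. Origin: centre of its underside, z up. In the middle of its top a round hole 23 mm in diameter with a 3 mm chamfer, 70 mm deep, for the punch's lower barrel and nose; the collar rests on the block's top.
- stand_hole0 (a point): Centre of the mouth of the block's hole, level with its top, 75 mm above the shelf; z up.
- blank: Aluminium bracket blank: flat bar 110 x 36 x 6 mm screwed on a round dark wooden coaster (120 mm diameter, 15 mm high) fixed to the shelf. Origin: centre of the coaster's underside; x along the bar towards its bent-up lip (5 mm thick, 15 mm above the bar). Two screw heads (9 mm wide, 3 mm high) at x = 8 and 36 mm. The bar's top is 21 mm above the shelf.
- spot (a point): Centre of the black pen cross (22 mm arms) on the bar's top, 21 mm above the shelf, 30 mm from the coaster's centre on the side away from the lip: the drill spot.
- jar: Glass storage jar with a wire clip lid, 90 mm diameter, 120 mm high, loose. Origin: centre of its underside. To be left alone.
- cake_tin: Open round aluminium cake tin, 176 mm diameter, 52 mm high, loose. Origin: centre of its underside. To be left alone.
- scoop: Plastic scoop: bowl 60 x 75 x 30 mm with an 85 mm handle along +y, loose. Origin: centre of the bowl's underside. To be left alone.
Things that resemble listed ones, but are neither listed nor needed, are in the scene too. There is more than one size of the stand; the job needs the middle-sized.

How it is judged:
On the way, in this order (a step that is already met when the one before it is completed fails the run):
1. The punch's point is set on the black cross (within 4 mm), punch upright, pressing lightly (contact force between punch and blank above 0.5 N and horizontal distance between punch_point and spot below 0.004 m and angle between punch's own z axis and vertical below 0.12 rad and z of striker in the frame of punch below 0.005 m), for 0.1 s.
2. Pressed there, upright, until the spring snaps (nose more than 5 mm in) (contact force between punch and blank above 0.5 N and horizontal distance between punch_point and spot below 0.004 m and angle between punch's own z axis and vertical below 0.12 rad and z of striker in the frame of punch above 0.005 m), for 0.04 s.
At the end, for the whole second after the job is handed in: The drill spot has been punched and the punch stands released and still in its block: within 5 mm of the hole's centre, its collar resting on the block's top (within 4 mm), upright within 0.08 rad (horizontal distance between punch and stand_hole0 below 0.005 m and z of punch in the frame of stand_hole0 between -0.003 and 0.004 m and angle between punch's own z axis and vertical below 0.08 rad and linear speed of punch below 0.02 m/s and contact force between punch and the fingers below 0.1 N); the robot touches nothing.
It fails at once if The punch is pressed on the blank or coaster with more than 20 N (contact force between punch and blank above 20 N).
It fails at once if The punch is pressed (over 3 N) on the blank or coaster more than 5 mm from the cross (contact force between punch and blank above 3 N and horizontal distance between punch_point and spot above 0.005 m).
It fails at once if The punch is pressed (over 3 N) on the blank while tilted more than 0.15 rad (contact force between punch and blank above 3 N and angle between punch's own z axis and vertical above 0.15 rad).
It fails at once if The jar, the cake tin or the scoop is moved more than 20 mm (distance of any of jar, cake_tin, scoop from where it was at the start of the episode above 0.02 m).
It also fails if it takes over 45 s, if anything falls off the work surface, if the arm or the gripper's body presses on something with over 40 N, if the wrist force passes 120 N, or if a joint passes its speed limit or range.

## Working session

There is one attempt and no reset: what is moved stays moved. The work goes in short steps, Python scripts to look and compute and a tool call to move; the robot and the scene stay as the last step left them, time stands still between calls to the robot, and variables do not carry over. Pictures are saved under pics/ and viewed, about 8 in all and at most 12, crops included, and the job is handed in when it is done.

Besides the shell and the picture viewer there is one more tool, called after "Request:" by a JSON object that holds its "name" and its "arguments", one argument or row to a line. play_rows: Moves the arm, as the interface text tells. Its arguments: {"type":"object","properties":{"increments":{"type":"array"},"grip_force":{"type":"number"}},"required":["increments"]}

```bash
ls; mkdir -p pics
python3 - <<'E'
from plant import *
import cv2,numpy as np
s=sense();print(s)
for c in ("side","top","wrist"):
    im=read_camera(c);cv2.imwrite(f"pics/{c}0.png",im[:,:,::-1])
    m=camera_model(c);print(c,{k:np.round(v,4).tolist() for k,v in m.items()})
    if c!="wrist":
        for q in("punch","stand","blank","spot","jar","cake_tin","scoop"):
            print(q,[(np.round(d["pixel"]).tolist(),round(d["score"],2)) for d in spot_in(c,q)])
a=cv2.imread("pics/top0.png");cv2.imwrite("pics/top0b.png",cv2.resize(a,(800,600),interpolation=cv2.INTER_CUBIC))
E
```

```text
pics
{'clock': 0.0, 'joint_pos': array([ 1.2133719 ,  0.43524794,  0.02494017,  1.57406565, -0.01164162,
        1.13401179, -0.07513064]), 'dq': array([ 1.70638995e-05, -9.44075255e-04, -1.62767727e-03, -3.66633980e-04,
        5.60924571e-04,  5.56389950e-04, -1.74272678e-03]), 'joint_torque': array([ 8.27242711e-04, -6.67857385e+01,  9.85320881e-01, -3.14464581e+01,
       -6.04661275e-02,  4.30082367e-02,  1.68421166e-04]), 'eef_pos': array([ 0.15739743, -0.60433543,  0.22594124]), 'orientation': array([-3.11459650e+00, -3.98859777e-01,  4.61362090e-04]), 'ft_force': array([ 0.39978329, -0.55275361,  0.02899367]), 'ft_torque': array([ 0.04018183,  0.00629331, -0.00358257]), 'gripper_width': 1.0060117589948478}
side {'fx': 363.1831, 'fy': 363.1831, 'cx': 254.1178, 'cy': 191.5056, 'view': [[-0.8459, -0.5334, 0.0023, 0.459], [-0.3652, 0.5761, -0.7312, 0.2603], [0.3887, -0.6194, -0.6821, 0.7628], [0.0, 0.0, 0.0, 1.0]]}
punch [([223.0, 230.0], 0.66)]
stand [([278.0, 265.0], 0.84), ([222.0, 250.0], 0.7), ([167.0, 221.0], 0.67), ([214.0, 176.0], 0.36)]
blank [([282.0, 179.0], 0.62)]
spot [([278.0, 182.0], 0.71)]
jar [([196.0, 348.0], 0.74)]
cake_tin [([295.0, 128.0], 0.86), ([280.0, 179.0], 0.54)]
scoop [([214.0, 175.0], 0.79), ([295.0, 130.0], 0.16)]
top {'fx': 465.0336, 'fy': 465.0336, 'cx': 250.6129, 'cy': 189.2683, 'view': [[0.0111, -0.9998, 0.0154, -0.021], [-0.9973, -0.0121, -0.0718, 0.5555], [0.072, -0.0145, -0.9973, 1.2003], [0.0, 0.0, 0.0, 1.0]]}
punch [([308.0, 192.0], 0.59)]
stand [([186.0, 202.0], 0.92)]
blank [([303.0, 186.0], 0.65)]
spot []
jar [([95.0, 235.0], 0.78), ([266.0, 132.0], 0.71)]
cake_tin [([393.0, 163.0], 0.79)]
scoop [([268.0, 130.0], 0.59)]
wrist {'fx': 304.7906, 'fy': 304.7906, 'cx': 257.8762, 'cy': 188.8755, 'mount': [[0.0004, -0.9678, -0.2516, 0.0683], [1.0, 0.0005, -0.0004, -0.0009], [0.0005, -0.2516, 0.9678, -0.1581], [0.0, 0.0, 0.0, 1.0]]}
```

View pics/top0b.png

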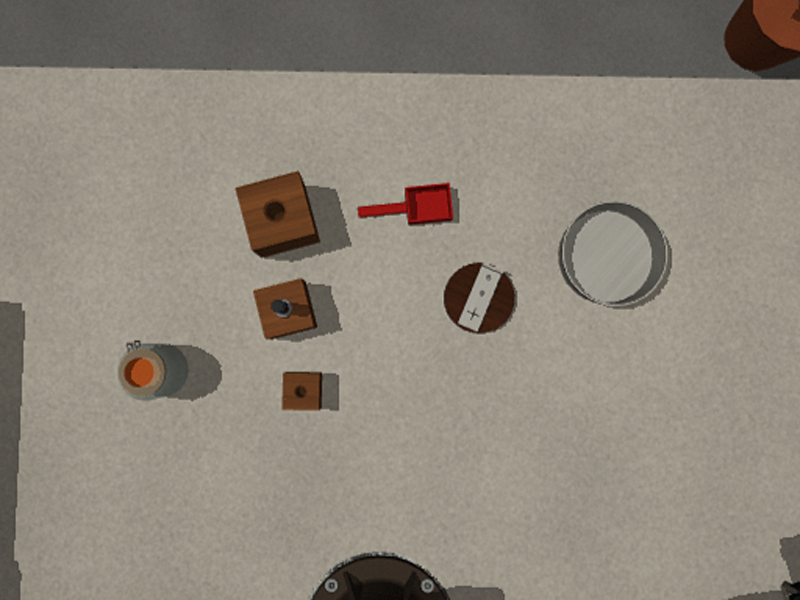

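View pics/side0.png

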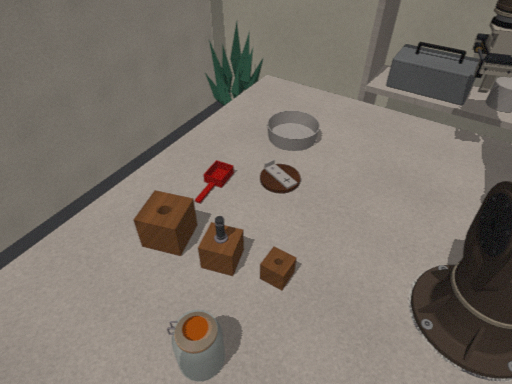

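The top picture (800x600) has three wooden blocks: large (278,213), middle (284,308) holding the punch, and small (302,391). The middle one is the stand, by size order and because the punch hangs in it. The cross is at (474,314), with the lip at the upper right of the bar. I'll confirm in one crop and compute positions.

```bash
cat > h.py <<'E'
from plant import *
import cv2,numpy as np
from scipy.spatial.transform import Rotation as R
def ray(c,px,z,s=None):
    m=camera_model(c)
    if c=="wrist":
        T=np.eye(4);T[:3,:3]=R.from_rotvec(s["orientation"]).as_matrix();T[:3,3]=s["eef_pos"]
        V=T@m["mount"]
    else: V=np.linalg.inv(m["view"])
    d=V[:3,:3]@[(px[0]-m["cx"])/m["fx"],(px[1]-m["cy"])/m["fy"],1]
    o=V[:3,3]
    return o+d*(z-o[2])/d[2]
def delta(s,target,yaw=None):
    "shift (mm) in tool axes and turn to pointing-down pose with tool-y axis at world yaw (mod pi)"
    M=R.from_rotvec(s["orientation"])
    sh=M.inv().apply(np.array(target)-s["eef_pos"])*1000
    best=None
    if yaw is not None:
        for k in (0,np.pi):
            y=np.array([np.cos(yaw+k),np.sin(yaw+k),0]);z=np.array([0,0,-1.]);x=np.cross(y,z)
            t=(M.inv()*R.from_matrix(np.c_[x,y,z])).as_rotvec()
            if best is None or np.linalg.norm(t)<np.linalg.norm(best):best=t
    return np.round(sh,1),None if best is None else np.round(best,4)
E
python3 - <<'E'
from h import *
a=cv2.imread("pics/top0.png")
c=[a[170:222,158:210],a[160:222,278:340]]
cv2.imwrite("pics/crop1.png",np.hstack([cv2.resize(i,(400,400),interpolation=cv2.INTER_CUBIC) for i in c]))
k=1.5625
for n,p,z in (("cross",(474,314),.021),("lipmid",(491,271),.036),("ptop",(280,306),.14),("collar",(283,309),.08),("mid block",(284.5,307),.075),("tin",(615,255),.05),("scoop",(430,204),.02),("jartop",(141,372),.12),("coaster",(480,298),.015)):
    print(n,ray("top",np.array(p)/k,z).round(4))
for n,p,z in (("cross side",(278,182),.021),("ptop side",(219.5,219),.14)): print(n,ray("side",p,z).round(4))
E
```

```text
cross [ 0.5266 -0.1532  0.021 ]
lipmid [ 0.5979 -0.1795  0.036 ]
ptop [0.5295 0.1554 0.14  ]
collar [0.5282 0.1589 0.08  ]
mid block [0.5316 0.1572 0.075 ]
tin [ 0.6256 -0.3827  0.05  ]
scoop [ 0.7126 -0.078   0.02  ]
jartop [0.4275 0.3671 0.12  ]
coaster [ 0.5541 -0.1641  0.015 ]
cross side [ 0.5428 -0.1283  0.021 ]
ptop side [0.5279 0.1619 0.14  ]
```

View pics/crop1.png

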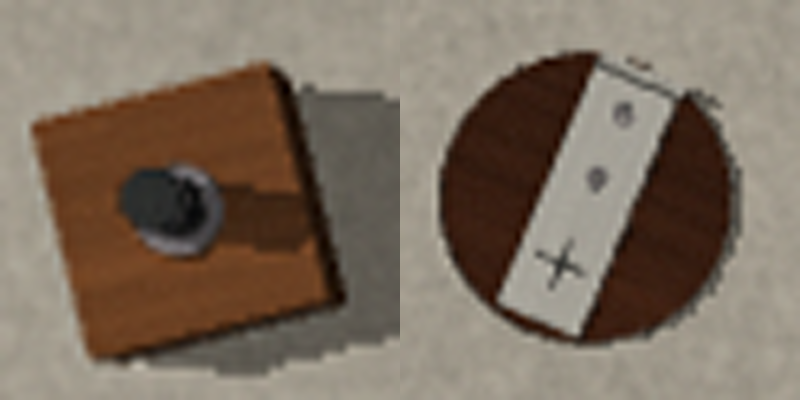

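The left crop shows the punch standing in the middle block. The right crop shows the cross on the bar, on the end away from the lip. First move: over the cross, then a wrist look.

Run:
```python
from h import *
print(delta(sense(),(0.527,-0.153,0.15),-0.284))
```

```text
(array([ 471.4, -344.2,   76.7]), array([ 0.    ,  0.    , -1.0321]))
```

Request:
{"name": "play_rows", "arguments": {
  "increments": [471, -344, 77, 0, 0, -1.032, 0, 471, -344, 77, 0, 0, -1.032, 0, 471, -344, 77, 0, 0, -1.032, 0, 471, -344, 77, 0, 0, -1.032, 0, 471, -344, 77, 0, 0, -1.032, 0, 471, -344, 77, 0, 0, -1.032, 0, 471, -344, 77, 0, 0, -1.032, 0, 471, -344, 77, 0, 0, -1.032, 0, 471, -344, 77, 0, 0, -1.032, 0, 471, -344, 77, 0, 0, -1.032, 0, 471, -344, 77, 0, 0, -1.032, 0, 471, -344, 77, 0, 0, -1.032, 0, 471, -344, 77, 0, 0, -1.032, 0, 471, -344, 77, 0, 0, -1.032, 0, 471, -344, 77, 0, 0, -1.032, 0, 471, -344, 77, 0, 0, -1.032, 0, 471, -344, 77, 0, 0, -1.032, 0, 471, -344, 77, 0, 0, -1.032, 0]
}}

```text
clock: 2.35
eef_pos: [0.5258, -0.1549, 0.1497]
orientation: [2.515, 1.882, -0.002]
ft_force: [0.1, 0.0, 0.1]
gripper_width: 0.5
```

Run:
```python
from h import *
s=sense();print(s["clock"],s["eef_pos"],s["joint_pos"].round(2),s["orientation"])
im=read_camera("wrist")[:,:,::-1];cv2.imwrite("pics/w1.png",im)
for q in("spot","blank"):
  for d in spot_in("wrist",q): print(q,d["pixel"],d["score"],ray("wrist",d["pixel"],.021,s).round(4))
print(delta(s,(0.530,0.157,0.26),0.288))
```

```text
2.35 [ 0.52582883 -0.15486675  0.14974261] [ 0.47  0.42 -0.38  1.83  0.19  0.92 -0.28] [ 2.51498394e+00  1.88202514e+00 -1.61871648e-03]
spot [461.7, 370.6] 0.66 [ 0.6885 -0.4339  0.021 ]
spot [287.2, 175.1] 0.64 [ 0.5553 -0.1555  0.021 ]
(array([ 300.3,  -84. , -110.5]), array([-0.0006,  0.0009, -0.5739]))
```

View pics/w1.png

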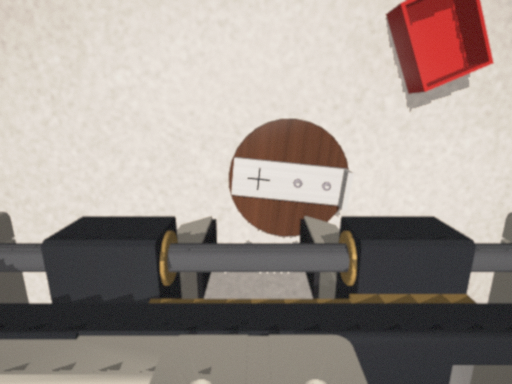

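The wrist picture shows the cross at (258,179) on the bar, the screws to its right and the scoop at the top right. Next I move over the punch.

Run:
```python
from h import *
s=sense()
im=cv2.imread("pics/w1.png")
g=im[166:192,246:272].min(2).astype(float)
w=np.clip(150-g,0,None);yy,xx=np.mgrid[166:192,246:272]
# arms: dark row/col via profile-free centroid
c=np.array([(w*xx).sum(),(w*yy).sum()])/w.sum();print(c,g.min(),ray("wrist",c,.021,s).round(4))
m=camera_model("wrist");I=np.linalg.inv(m["mount"])
for z in(0,-.019,.07,.13):
  p=I@[0,0,z,1];print(z,m["fx"]*p[0]/p[2]+m["cx"],m["fy"]*p[1]/p[2]+m["cy"])
```

```text
[258.16686967 178.68453106] 93.0 [ 0.5277 -0.1511  0.021 ]
0 257.22661206516597 236.59801909455996
-0.019 257.1242155406691 251.95044944148432
0.07 257.46731320171335 200.5094169527692
0.13 257.5859449772972 182.72281647455642
```

Request:
{"name": "play_rows", "arguments": {
  "increments": [0, 0, -80, 0, 0, 0, 0, 0, 0, -110, 0, 0, 0, 0, 300, -84, -110, 0, 0, -0.574, 0, 300, -84, -110, 0, 0, -0.574, 0, 300, -84, -110, 0, 0, -0.574, 0, 300, -84, -110, 0, 0, -0.574, 0, 300, -84, -110, 0, 0, -0.574, 0, 300, -84, -110, 0, 0, -0.574, 0, 300, -84, -110, 0, 0, -0.574, 0, 300, -84, -110, 0, 0, -0.574, 0, 300, -84, -110, 0, 0, -0.574, 0, 300, -84, -110, 0, 0, -0.574, 0, 300, -84, -110, 0, 0, -0.574, 0]
}}

```text
clock: 3.58
eef_pos: [0.5304, 0.1548, 0.2595]
orientation: [1.882, 2.514, -0.003]
ft_force: [-0.0, -0.8, 0.4]
gripper_width: 0.5
```

Run:
```python
from h import *
s=sense();print(s["clock"],s["eef_pos"],s["orientation"])
im=read_camera("wrist")[:,:,::-1];cv2.imwrite("pics/w2.png",im)
cv2.imwrite("pics/w2c.png",cv2.resize(im[60:260,140:380],(720,600),interpolation=cv2.INTER_CUBIC))
for q in("punch","stand"):
  for d in spot_in("wrist",q): print(q,d["pixel"],d["score"])
```

```text
3.5833 [0.53037109 0.1547893  0.25951652] [ 1.88229189  2.51397132 -0.00275162]
punch [257.0, 169.7] 0.84
stand [387.0, 182.5] 0.78
stand [146.3, 152.9] 0.74
```

View pics/w2c.png

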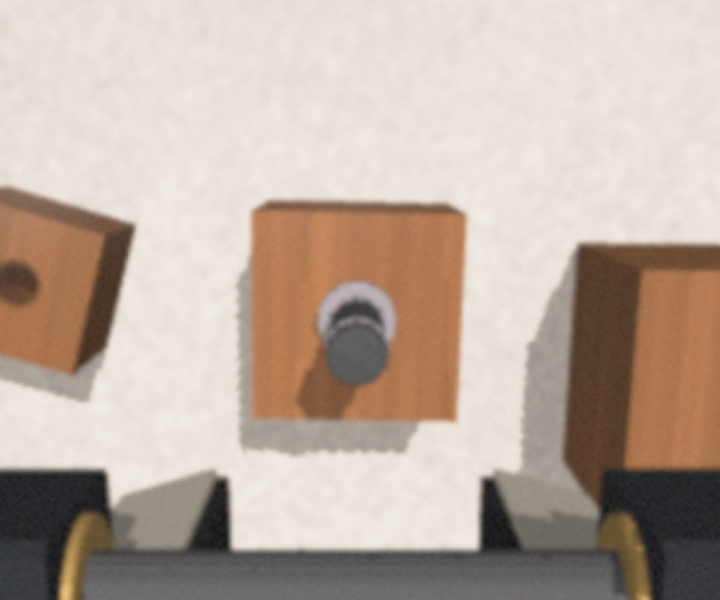

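The crop shows the punch in the middle block: barrel top at (358,354), collar centre (357,320), block top centre about (357,315). The small block is on the left and the large one on the right.

Run:
```python
from h import *
s=sense()
f=lambda p:(p[0]/3+140-.33,p[1]/3+60-.33)
for n,p,z in(("top",(358,354),.14),("collar",(357,320),.08),("block",(357,315),.075)):
  r=ray("wrist",f(p),z,s);print(n,r.round(4))
for t in((0.5305,0.157,.16),(0.5305,0.157,.096)): print(delta(s,t,0.288))
```

```text
top [0.5305 0.1616 0.14  ]
collar [0.5303 0.1613 0.08  ]
block [0.53   0.1623 0.075 ]
(array([ 2.5,  0.7, 99.5]), array([-0.0006,  0.0016, -0.0037]))
(array([  2.6,   0.8, 163.5]), array([-0.0006,  0.0016, -0.0037]))
```

Request:
{"name": "play_rows", "arguments": {
  "increments": [5.4, 1.6, 60, 0, 0.0016, -0.0037, 0, 5.4, 1.6, 100, 0, 0.0016, -0.0037, 0, 5.4, 1.6, 135, 0, 0.0016, -0.0037, 0, 5.4, 1.6, 160, 0, 0.0016, -0.0037, 0, 5.4, 1.6, 167.5, 0, 0.0016, -0.0037, 0, 5.4, 1.6, 167.5, 0, 0.0016, -0.0037, 0]
}}

```text
clock: 4.23
eef_pos: [0.5291, 0.1582, 0.0901]
orientation: [-1.879, -2.514, 0.007]
ft_force: [-0.3, -0.3, 1.0]
gripper_width: 0.499
```

Run:
```python
from h import *
s=sense();print(s["clock"],s["eef_pos"],s["orientation"],s["ft_force"])
print(delta(s,(0.5303,0.161,0.092),0.288))
im=read_camera("wrist")[:,:,::-1];cv2.imwrite("pics/w3.png",im)
cv2.imwrite("pics/w3c.png",cv2.resize(im[130:290,157:357],(750,600),interpolation=cv2.INTER_CUBIC))
m=camera_model("wrist");I=np.linalg.inv(m["mount"])
for z in(.14,.08,.115):
  p=I@[0,0,s["eef_pos"][2]-z,1];print(z,m["fx"]*p[0]/p[2]+m["cx"],m["fy"]*p[1]/p[2]+m["cy"])
```

```text
4.2333 [0.52909038 0.15818692 0.09008224] [-1.87937138 -2.51358708  0.00748286] [-0.26434768 -0.27965642  1.03219654]
(array([ 2.4,  1.9, -1.9]), array([-0.0057,  0.0004, -0.0012]))
0.14 255.27876324087327 285.9534471996704
0.08 256.16036237630044 229.12066087552918
0.115 255.73133516307118 256.77814255498566
```

View pics/w3c.png

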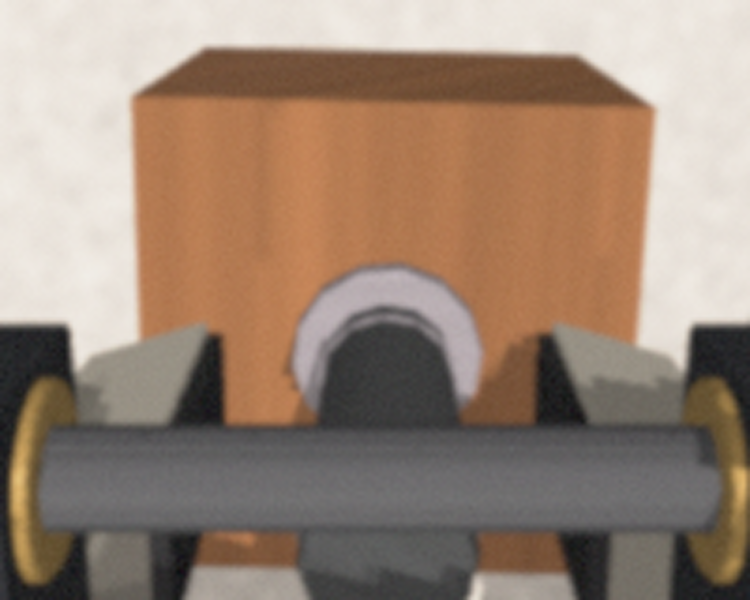

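The collar centre shows at crop (387,357), about 2 mm off the tool axis in both x and y. I'll correct that and close.

Request:
{"name": "play_rows", "arguments": {
  "increments": [2.6, 1.6, -1.5, -0.005, 0, 0, 0, 2.6, 1.6, -1.5, -0.005, 0, 0, 0, 2.6, 1.6, -1.5, -0.005, 0, 0, 0]
}}

```text
clock: 4.53
eef_pos: [0.5328, 0.1629, 0.0961]
orientation: [1.879, 2.513, 0.009]
ft_force: [0.6, -0.2, 0.2]
gripper_width: 0.5
```

Request:
{"name": "play_rows", "arguments": {
  "increments": [0, 0, 0, 0, 0, 0, -0.4, 0, 0, 0, 0, 0, 0, -0.8, 0, 0, 0, 0, 0, 0, -1, 0, 0, 0, 0, 0, 0, -1, 0, 0, 0, 0, 0, 0, -1, 0, 0, 0, 0, 0, 0, -1, 0, 0, 0, 0, 0, 0, -1],
  "grip_force": 45
}}

```text
clock: 5.12
eef_pos: [0.5318, 0.1626, 0.096]
orientation: [1.879, 2.514, 0.006]
ft_force: [-3.2, -1.8, 5.3]
gripper_width: 0.21
```

Run:
```python
from h import *
s=sense();print(s)
print(delta(s,(0.5303,0.161,0.092),0.288))
```

```text
{'clock': 5.1167, 'joint_pos': array([ 0.00431174,  0.53142153, -0.55291784,  1.86005406,  0.36524254,
        0.84646343, -0.44431772]), 'dq': array([ 2.87902860e-03,  4.92717215e-04, -1.61015487e-04, -3.43476335e-04,
       -1.46898555e-03, -9.37188733e-05,  3.93420847e-05]), 'joint_torque': array([-1.36868055e-01, -6.04672766e+01, -7.81387568e+00, -2.57345349e+01,
        4.42331554e-01, -1.62420440e+00,  1.25522868e-02]), 'eef_pos': array([0.53180185, 0.16260786, 0.09603649]), 'orientation': array([1.87875814, 2.51360291, 0.00616154]), 'ft_force': array([-3.15859459, -1.75796565,  5.33371263]), 'ft_torque': array([-0.41039694,  0.95800747, -0.03680059]), 'gripper_width': 0.21047404143184492}
(array([-1.1, -1.9,  4. ]), array([ 0.0052,  0.0004, -0.0009]))
```

Gripped: the opening of 19.4 mm fits the 20 mm barrel. Now lift.

Request:
{"name": "play_rows", "arguments": {
  "increments": [0, 0, -20, 0.005, 0, 0, -1, 0, 0, -50, 0.005, 0, 0, -1, 0, 0, -85, 0.005, 0, 0, -1, 0, 0, -105, 0.005, 0, 0, -1, 0, 0, -105, 0.005, 0, 0, -1, 0, 0, -105, 0.005, 0, 0, -1]
}}

```text
clock: 5.62
eef_pos: [0.5317, 0.1625, 0.2016]
orientation: [1.88, 2.515, 0.002]
ft_force: [0.1, -0.2, -1.2]
gripper_width: 0.212
```

Run:
```python
from h import *
s=sense();print(s["clock"],s["eef_pos"],s["orientation"],s["ft_force"],s["gripper_width"])
print(delta(s,(0.529,-0.151,0.2),-0.284))
print(delta(s,(0.529,-0.151,0.14),-0.284))
```

```text
5.6167 [0.53171923 0.16254682 0.20157   ] [1.88011415e+00 2.51476279e+00 1.95940331e-03] [ 0.07078262 -0.19219761 -1.17706149] 0.21163223614487525
(array([-300. ,  -91.3,    1.6]), array([0.0021, 0.    , 0.5708]))
(array([-299.9,  -91.4,   61.6]), array([0.0021, 0.    , 0.5708]))
```

Request:
{"name": "play_rows", "arguments": {
  "increments": [-30, -9, 0, 0, 0, 0.06, -1, -70, -21, 0, 0, 0, 0.13, -1, -108, -33, 0, 0, 0, 0.2, -1, -146, -44, 0, 0, 0, 0.27, -1, -184, -56, 0, 0, 0, 0.35, -1, -222, -68, 10, 0, 0, 0.43, -1, -258, -79, 25, 0, 0, 0.5, -1, -285, -87, 45, 0, 0, 0.55, -1, -300, -91, 60, 0.002, 0, 0.571, -1, -300, -91, 61.6, 0.002, 0, 0.571, -1, -300, -91, 61.6, 0.002, 0, 0.571, -1, -300, -91, 61.6, 0.002, 0, 0.571, -1]
}}

```text
clock: 6.62
eef_pos: [0.5289, -0.1497, 0.1391]
orientation: [-2.511, -1.885, 0.001]
ft_force: [-0.0, 0.1, -1.3]
gripper_width: 0.21
```

Run:
```python
from h import *
s=sense();print(s["clock"],s["eef_pos"],s["orientation"],s["ft_force"],s["gripper_width"],s["dq"].round(3))
im=read_camera("wrist")[:,:,::-1];cv2.imwrite("pics/w4.png",im)
cv2.imwrite("pics/w4c.png",cv2.resize(im[130:250,177:337],(800,600),interpolation=cv2.INTER_CUBIC))
print(s["eef_pos"]-sense()["eef_pos"])
```

```text
6.6167 [ 0.52893959 -0.14966582  0.13906216] [-2.51061979e+00 -1.88520337e+00  8.52184075e-04] [-0.01658754  0.1075244  -1.32642154] 0.2099876517501807 [-0.012 -0.023 -0.015 -0.014 -0.001  0.004  0.001]
[-0.00054352 -0.00032337 -0.00069024]
```

View pics/w4c.png

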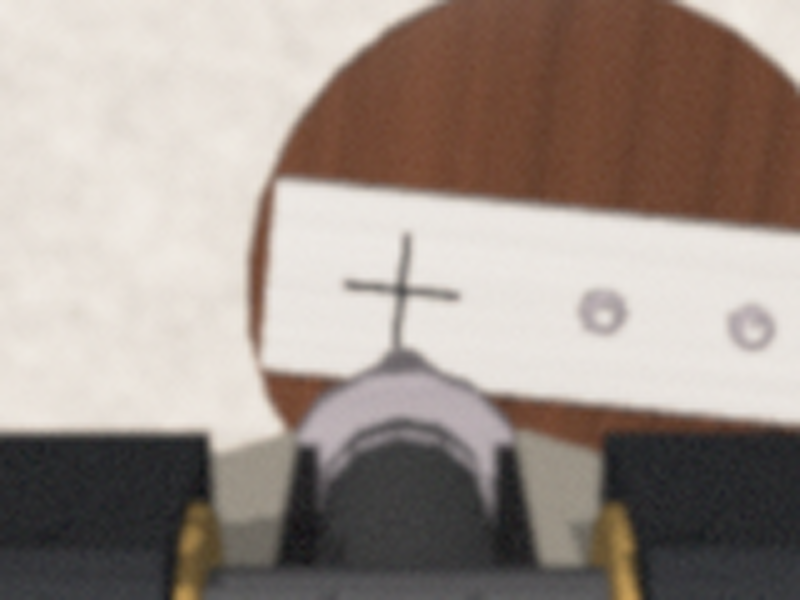

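Run:
```python
from h import *
m=camera_model("wrist");I=np.linalg.inv(m["mount"])
def pr(P):
  p=I@np.r_[np.atleast_2d(P).T,np.ones((1,len(np.atleast_2d(P))))]
  return np.c_[m["fx"]*p[0]/p[2]+m["cx"],m["fy"]*p[1]/p[2]+m["cy"]]
t=np.linspace(0,2*np.pi,721)
for dx in(-.002,0,.002):
  for zo in(.018,.021):
   out=[]
   for r,z in((.015,zo),(.015,zo-.005),(.01,zo-.005)):
    q=pr(np.c_[dx+r*np.cos(t),r*np.sin(t),z+0*t]);out+=[round(q[:,1].min(),1),round(np.ptp(q[:,0]),1)]
   print(dx,zo,"collar lower top-row/width,upper,barrel",out,"tip rows",[pr([dx,0,zo+l])[0,1].round(1) for l in(.042,.051,.060)])
s=sense();print(s["eef_pos"])
for e in([0.52893959,-0.14966582,0.13906216],):
  s0={"eef_pos":np.array(e),"orientation":np.array([-2.51061979,-1.88520337,8.52e-4])}
  print(ray("wrist",(177+402/5-.4,130+291/5-.4),.021,s0))
```

```text
-0.002 0.018 collar lower top-row/width,upper,barrel [np.float64(204.7), np.float64(48.6), np.float64(207.2), np.float64(49.9), np.float64(215.3), np.float64(33.3)] tip rows [np.float64(206.9), np.float64(203.3), np.float64(200.0)]
-0.002 0.021 collar lower top-row/width,upper,barrel [np.float64(203.2), np.float64(47.9), np.float64(205.7), np.float64(49.1), np.float64(213.6), np.float64(32.7)] tip rows [np.float64(205.7), np.float64(202.2), np.float64(199.0)]
0 0.018 collar lower top-row/width,upper,barrel [np.float64(201.5), np.float64(48.7), np.float64(204.0), np.float64(50.0), np.float64(212.1), np.float64(33.3)] tip rows [np.float64(204.4), np.float64(200.9), np.float64(197.7)]
0 0.021 collar lower top-row/width,upper,barrel [np.float64(200.1), np.float64(48.0), np.float64(202.5), np.float64(49.2), np.float64(210.4), np.float64(32.8)] tip rows [np.float64(203.2), np.float64(199.8), np.float64(196.6)]
0.002 0.018 collar lower top-row/width,upper,barrel [np.float64(198.3), np.float64(48.9), np.float64(200.7), np.float64(50.2), np.float64(208.8), np.float64(33.4)] tip rows [np.float64(201.8), np.float64(198.4), np.float64(195.3)]
0.002 0.021 collar lower top-row/width,upper,barrel [np.float64(196.9), np.float64(48.1), np.float64(199.3), np.float64(49.4), np.float64(207.3), np.float64(32.9)] tip rows [np.float64(200.6), np.float64(197.3), np.float64(194.3)]
[ 0.52948311 -0.14934245  0.1397524 ]
[ 0.52767681 -0.15133166  0.021     ]
```

The crop shows the cross at (402,291), and the collar centre column near 406. The nose just shows past the collar. Small correction, then lower to above the contact range.

Request:
{"name": "play_rows", "arguments": {
  "increments": [-0.5, -1.5, 10, 0, 0, 0, -1, -0.5, -1.5, 20, 0, 0, 0, -1, -0.5, -1.5, 26, 0, 0, 0, -1, -0.5, -1.5, 28, 0, 0, 0, -1, -0.5, -1.5, 28, 0, 0, 0, -1, -0.5, -1.5, 28, 0, 0, 0, -1, -0.5, -1.5, 28, 0, 0, 0, -1]
}}

```text
clock: 7.25
eef_pos: [0.5282, -0.1494, 0.112]
orientation: [-2.511, -1.887, -0.001]
ft_force: [0.4, -0.2, -1.4]
gripper_width: 0.209
```

Run:
```python
from h import *
s=sense();print(s["clock"],s["eef_pos"],s["orientation"],s["ft_force"],s["dq"].round(3))
im=read_camera("wrist")[:,:,::-1];sd=read_camera("side")[:,:,::-1]
cv2.imwrite("pics/w5.png",im);cv2.imwrite("pics/s5.png",sd)
a=cv2.resize(im[150:240,207:307],(400,360),interpolation=cv2.INTER_CUBIC)
b=cv2.resize(sd[125:215,230:330],(400,360),interpolation=cv2.INTER_CUBIC)
cv2.imwrite("pics/c5.png",np.hstack([a,b]))
print(sense()["eef_pos"],delta(s,(.5279,-.1493,.112),-.284))
```

```text
7.25 [ 0.52815355 -0.14937011  0.11202883] [-2.51101436e+00 -1.88700873e+00 -1.05929957e-03] [ 0.37118489 -0.2015177  -1.40985296] [ 0.001 -0.003  0.001 -0.001 -0.001 -0.    -0.001]
[ 0.52821407 -0.14944175  0.11213608] (array([-0. , -0.3,  0. ]), array([-0.0001, -0.0009,  0.0021]))
```

View pics/c5.png

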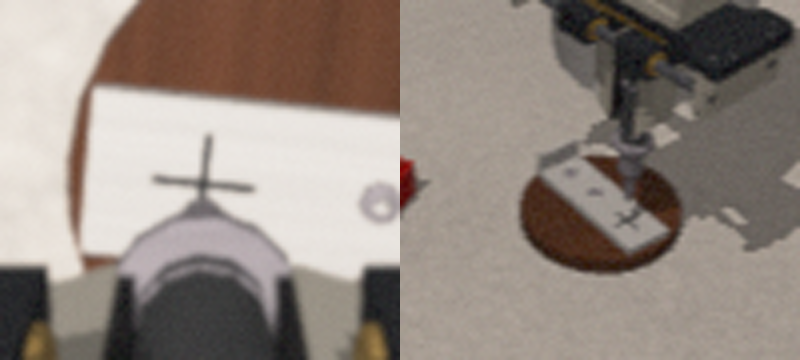

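Run:
```python
from h import *
im=cv2.imread("pics/w5.png");sd=cv2.imread("pics/s5.png")
for c in(250,257,264): print("col",c,[(r,im[r,c].tolist()) for r in range(194,222)] if c==257 else [(r,int(im[r,c].mean())) for r in range(190,222)])
for r in range(197,214,2): print(r,im[r,225:292].mean(1).astype(int).tolist())
V=camera_model("side");P=lambda p:(lambda q:(V["fx"]*q[0]/q[2]+V["cx"],V["fy"]*q[1]/q[2]+V["cy"]))(V["view"]@np.r_[p,1])
x,y=.5277,-.1513
print("cross",P([x,y,.021]))
for l in(0,.022,.042,.046,.051,.056,.06): print(l,np.round(P([x,y,.091-l]),1))
for r in range(160,184): print(r,sd[r,278:300].mean(1).astype(int).tolist())
```

```text
col 250 [(190, 229), (191, 228), (192, 227), (193, 219), (194, 167), (195, 132), (196, 191), (197, 223), (198, 228), (199, 229), (200, 226), (201, 227), (202, 222), (203, 190), (204, 153), (205, 152), (206, 171), (207, 180), (208, 181), (209, 177), (210, 176), (211, 180), (212, 178), (213, 176), (214, 169), (215, 136), (216, 103), (217, 106), (218, 126), (219, 104), (220, 76), (221, 62)]
col 257 [(194, [120, 125, 130]), (195, [88, 92, 93]), (196, [83, 82, 86]), (197, [103, 106, 108]), (198, [118, 121, 124]), (199, [113, 115, 121]), (200, [113, 113, 118]), (201, [107, 105, 109]), (202, [108, 105, 113]), (203, [114, 109, 116]), (204, [136, 133, 140]), (205, [168, 164, 174]), (206, [179, 175, 187]), (207, [177, 174, 184]), (208, [175, 172, 182]), (209, [173, 171, 180]), (210, [175, 172, 183]), (211, [176, 174, 185]), (212, [169, 166, 176]), (213, [139, 137, 145]), (214, [98, 95, 100]), (215, [96, 95, 98]), (216, [116, 115, 121]), (217, [106, 105, 112]), (218, [77, 75, 78]), (219, [64, 65, 66]), (220, [57, 58, 59]), (221, [61, 60, 60])]
col 264 [(190, 230), (191, 229), (192, 228), (193, 
[... 5370 characters left out ...]
1, 136, 102, 96, 90, 69, 47, 35, 40, 34, 40, 47, 48, 57]
178 [151, 151, 153, 151, 152, 139, 119, 120, 149, 131, 88, 85, 124, 137, 108, 61, 52, 52, 53, 49, 51, 60]
179 [131, 151, 152, 153, 154, 152, 139, 105, 94, 87, 89, 123, 153, 153, 141, 116, 78, 55, 52, 55, 52, 56]
180 [105, 129, 152, 151, 152, 150, 133, 97, 85, 92, 127, 147, 152, 154, 155, 149, 127, 80, 58, 43, 50, 55]
181 [73, 99, 124, 147, 148, 135, 114, 133, 150, 131, 113, 133, 150, 151, 154, 155, 152, 134, 93, 53, 50, 55]
182 [48, 67, 95, 122, 144, 149, 150, 153, 155, 153, 140, 135, 153, 152, 153, 153, 154, 151, 128, 81, 51, 64]
183 [48, 51, 65, 90, 119, 140, 152, 154, 154, 154, 151, 151, 153, 149, 152, 152, 140, 119, 90, 58, 41, 65]
```

Run:
```python
from h import *
from scipy.optimize import least_squares
m=camera_model("wrist");I=np.linalg.inv(m["mount"])
def pr(P):
  p=I@np.r_[P.T,np.ones((1,len(P)))];return np.c_[m["fx"]*p[0]/p[2]+m["cx"],m["fy"]*p[1]/p[2]+m["cy"]].astype(np.float32)
t=np.linspace(0,2*np.pi,361)
circ=lambda dx,dy,r,z:pr(np.c_[dx+r*np.cos(t),dy+r*np.sin(t),z+0*t])
im=cv2.imread("pics/w5.png").mean(2)
pts=[]
for r in range(205,214):
  row=im[r]
  if r<213: l=next(c for c in range(228,257) if row[c]<200 and row[c+1]<200);l=l-(200-row[l])/(row[l-1]-row[l]+1e-6); pts.append((l,r))
  q=next(c for c in range(289,257,-1) if row[c]<200 and row[c-1]<200);q=q+(200-row[q])/(row[q+1]-row[q]+1e-6);pts.append((q,r))
print(np.round(pts,1).tolist())
def res(p,zo):
  h=cv2.convexHull(np.r_[circ(p[0],p[1],.015,zo),circ(p[0],p[1],.015,zo-.005)])
  return [cv2.pointPolygonTest(h,(float(a),float(b)),True) for a,b in pts]
for zo in(.017,.019,.021,.023):
  f=least_squares(res,[-.002,0],args=(zo,),diff_step=1e-2,x_scale=.001)
  d=f.x;print(zo,d.round(5),f.cost,"nose top rows L=42..60",[round(float(circ(d[0],d[1],.004,zo+L-.003)[:,1].min()),1) for L in(.042,.046,.051,.056,.06)],"barrel ring",circ(d[0],d[1],.01,zo-.005)[:,1].min(),"b18",circ(d[0],d[1],.009,zo+.022)[:,1].min())
s={"eef_pos":np.array([.52815355,-.14937011,.11202883]),"orientation":np.array([-2.51101436,-1.88700873,-.00105929])}
w=ray("wrist",(257.3,195.6),.021,s);print("cross",w,"in tool",R.from_rotvec(s["orientation"]).inv().apply(w-s["eef_pos"]))
```

```text
[[245.9, 205.0], [269.8, 205.0], [244.3, 206.0], [271.5, 206.0], [242.5, 207.0], [272.5, 207.0], [240.6, 208.0], [273.5, 208.0], [239.7, 209.0], [274.6, 209.0], [239.1, 210.0], [275.6, 210.0], [238.4, 211.0], [276.6, 211.0], [237.5, 212.0], [277.7, 212.0], [278.6, 213.0]]
0.017 [-0.00011  0.00012] 0.3117080306659784 nose top rows L=42..60 [200.9, 199.4, 197.5, 195.7, 194.3] barrel ring 212.78453 b18 201.11295
0.019 [-0.00066  0.00012] 0.3197553010552385 nose top rows L=42..60 [200.9, 199.3, 197.5, 195.7, 194.3] barrel ring 212.56277 b18 201.03581
0.021 [-0.00121  0.00012] 0.35420921221739865 nose top rows L=42..60 [200.8, 199.3, 197.4, 195.7, 194.3] barrel ring 212.34273 b18 200.95729
0.023 [-0.00176  0.00012] 0.4166673857605831 nose top rows L=42..60 [200.7, 199.2, 197.4, 195.6, 194.3] barrel ring 212.12549 b18 200.87843
cross [ 0.52745431 -0.15113304  0.021     ] in tool [-0.00196835 -0.00017635  0.09102713]
```

The axis is within about 0.8 mm of the cross. Trim and start the guarded descent; the baseline force is Fz ≈ -1.4 N.

Request:
{"name": "play_rows", "arguments": {
  "increments": [-0.6, -0.3, 4, 0, 0, 0, -1, -0.6, -0.3, 8, 0, 0, 0, -1, -0.6, -0.3, 9, 0, 0, 0, -1, -0.6, -0.3, 9, 0, 0, 0, -1, -0.6, -0.3, 9, 0, 0, 0, -1]
}}

```text
clock: 7.77
eef_pos: [0.5276, -0.1499, 0.103]
orientation: [-2.511, -1.887, -0.001]
ft_force: [0.7, -0.1, -2.1]
gripper_width: 0.215
```

Request:
{"name": "play_rows", "arguments": {
  "increments": [0, 0, 1, 0, 0, 0, -1, 0, 0, 2, 0, 0, 0, -1, 0, 0, 2.5, 0, 0, 0, -1, 0, 0, 2.5, 0, 0, 0, -1]
}}

```text
clock: 8.1
eef_pos: [0.5276, -0.1499, 0.1003]
orientation: [-2.511, -1.887, -0.001]
ft_force: [0.1, 0.2, -2.0]
gripper_width: 0.208
```

Request:
{"name": "play_rows", "arguments": {
  "increments": [0, 0, 1, 0, 0, 0, -1, 0, 0, 2, 0, 0, 0, -1, 0, 0, 2.5, 0, 0, 0, -1, 0, 0, 2.5, 0, 0, 0, -1]
}}

```text
clock: 8.43
eef_pos: [0.5275, -0.1499, 0.0977]
orientation: [-2.511, -1.887, -0.0]
ft_force: [-0.2, -0.1, -1.6]
gripper_width: 0.21
```

Request:
{"name": "play_rows", "arguments": {
  "increments": [0, 0, 1, 0, 0, 0, -1, 0, 0, 2, 0, 0, 0, -1, 0, 0, 2, 0, 0, 0, -1]
}}

```text
clock: 8.68
eef_pos: [0.5273, -0.1499, 0.0955]
orientation: [-2.511, -1.887, -0.0]
ft_force: [-0.6, -0.1, -2.0]
gripper_width: 0.21
```

Request:
{"name": "play_rows", "arguments": {
  "increments": [0, 0, 1, 0, 0, 0, -1, 0, 0, 2, 0, 0, 0, -1, 0, 0, 2, 0, 0, 0, -1]
}}

```text
clock: 8.93
eef_pos: [0.5273, -0.1498, 0.0932]
orientation: [-2.51, -1.887, 0.0]
ft_force: [-0.3, -0.7, -1.9]
gripper_width: 0.211
```

Request:
{"name": "play_rows", "arguments": {
  "increments": [0, 0, 1, 0, 0, 0, -1, 0, 0, 2, 0, 0, 0, -1, 0, 0, 2, 0, 0, 0, -1]
}}

```text
clock: 9.18
eef_pos: [0.5274, -0.1499, 0.0914]
orientation: [-2.511, -1.887, -0.0]
ft_force: [-1.1, 0.3, 2.0]
gripper_width: 0.21
```

Contact: the force rose about 4 N at z≈0.0914. Now press in small steps.

Request:
{"name": "play_rows", "arguments": {
  "increments": [0, 0, 0.5, 0, 0, 0, -1, 0, 0, 1, 0, 0, 0, -1, 0, 0, 1, 0, 0, 0, -1]
}}

```text
clock: 9.43
eef_pos: [0.5276, -0.1499, 0.0906]
orientation: [-2.511, -1.887, -0.001]
ft_force: [-1.4, 0.2, 4.1]
gripper_width: 0.21
```

Request:
{"name": "play_rows", "arguments": {
  "increments": [0, 0, 0.6, 0, 0, 0, -1, 0, 0, 1.2, 0, 0, 0, -1, 0, 0, 1.2, 0, 0, 0, -1]
}}

```text
clock: 9.68
eef_pos: [0.5277, -0.1499, 0.0897]
orientation: [-2.511, -1.887, -0.001]
ft_force: [-1.9, 0.3, 6.6]
gripper_width: 0.209
```

Request:
{"name": "play_rows", "arguments": {
  "increments": [0, 0, 0.5, 0, 0, 0, -1, 0, 0, 1, 0, 0, 0, -1, 0, 0, 1, 0, 0, 0, -1]
}}

```text
clock: 9.93
eef_pos: [0.5278, -0.1499, 0.0892]
orientation: [-2.511, -1.887, -0.001]
ft_force: [-2.4, 1.0, 8.6]
gripper_width: 0.213
```

Request:
{"name": "play_rows", "arguments": {
  "increments": [0, 0, 0.6, 0, 0, 0, -1, 0, 0, 1, 0, 0, 0, -1, 0, 0, 1, 0, 0, 0, -1]
}}

```text
clock: 10.18
eef_pos: [0.5279, -0.1499, 0.0887]
orientation: [2.511, 1.887, 0.001]
ft_force: [-3.1, 0.5, 8.1]
gripper_width: 0.208
```

Request:
{"name": "play_rows", "arguments": {
  "increments": [0, 0, 0.6, 0, 0, 0, -1, 0, 0, 1.2, 0, 0, 0, -1, 0, 0, 1.2, 0, 0, 0, -1]
}}

```text
clock: 10.43
eef_pos: [0.5278, -0.1499, 0.0878]
orientation: [2.511, 1.887, 0.001]
ft_force: [-1.3, -0.2, 6.2]
gripper_width: 0.215
```

The force is falling, just past the peak. One more small step to get clearly past 5 mm.

Request:
{"name": "play_rows", "arguments": {
  "increments": [0, 0, 0.6, 0, 0, 0, -1, 0, 0, 1, 0, 0, 0, -1, 0, 0, 1, 0, 0, 0, -1]
}}

```text
clock: 10.68
eef_pos: [0.5276, -0.1498, 0.0867]
orientation: [2.511, 1.887, 0.001]
ft_force: [-1.3, 0.2, 0.7]
gripper_width: 0.211
```

It snapped: contact is down to about 2.6 N. Lift straight up.

Request:
{"name": "play_rows", "arguments": {
  "increments": [0, 0, -10, 0, 0, 0, -1, 0, 0, -30, 0, 0, 0, -1, 0, 0, -60, 0, 0, 0, -1, 0, 0, -95, 0, 0, 0, -1, 0, 0, -115, 0, 0, 0, -1, 0, 0, -115, 0, 0, 0, -1, 0, 0, -115, 0, 0, 0, -1]
}}

```text
clock: 11.27
eef_pos: [0.5282, -0.15, 0.2028]
orientation: [2.51, 1.886, 0.003]
ft_force: [0.3, 0.3, -1.9]
gripper_width: 0.208
```

Run:
```python
from h import *
s=sense();print(s["clock"],s["eef_pos"],s["orientation"],s["ft_force"])
im=read_camera("wrist")[:,:,::-1];cv2.imwrite("pics/w6.png",im)
cv2.imwrite("pics/w6c.png",cv2.resize(im[130:250,177:337],(800,600),interpolation=cv2.INTER_CUBIC))
print(delta(s,(0.5313,0.1623,0.2),0.288))
```

```text
11.2667 [ 0.52815976 -0.14997145  0.20284938] [2.50976854 1.88585257 0.00301166] [ 0.34193305  0.2894648  -1.91843529]
(array([300.8, -83.9,   2.7]), array([ 0.0029,  0.0007, -0.57  ]))
```

View pics/w6c.png

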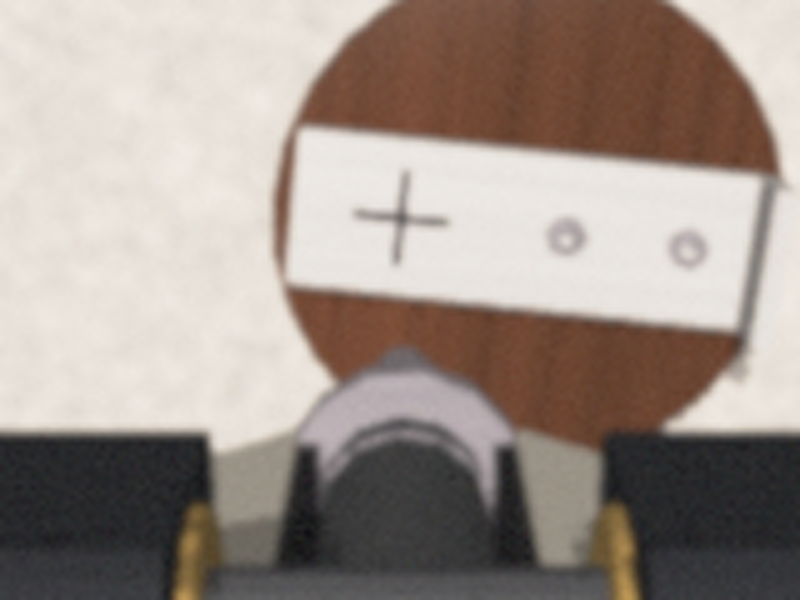

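The punch sits unchanged in the grip. The bar shows only the cross, centred at (402,217). Go above the block and look at the hole.

Request:
{"name": "play_rows", "arguments": {
  "increments": [30, -8, 0, 0, 0, -0.06, -1, 70, -20, 0, 0, 0, -0.13, -1, 108, -30, 0, 0, 0, -0.2, -1, 146, -41, 0, 0, 0, -0.27, -1, 184, -51, 0, 0, 0, -0.35, -1, 222, -62, 0, 0, 0, -0.43, -1, 258, -72, 0, 0, 0, -0.5, -1, 285, -80, 0, 0, 0, -0.55, -1, 300, -84, 1, 0.003, 0, -0.57, -1, 300, -84, 2, 0.003, 0, -0.57, -1, 300, -84, 2, 0.003, 0, -0.57, -1, 300, -84, 2, 0.003, 0, -0.57, -1, 300, -84, 2, 0.003, 0, -0.57, -1]
}}

```text
clock: 12.4
eef_pos: [0.5299, 0.1599, 0.1986]
orientation: [-1.881, -2.513, 0.006]
ft_force: [0.0, 0.1, -2.0]
gripper_width: 0.211
```

Run:
```python
from h import *
s=sense();print(s["clock"],s["eef_pos"],s["orientation"],s["ft_force"])
np.savez("s7.npz",e=s["eef_pos"],o=s["orientation"])
im=read_camera("wrist")[:,:,::-1];cv2.imwrite("pics/w7.png",im)
cv2.imwrite("pics/w7c.png",cv2.resize(im[130:250,177:337],(800,600),interpolation=cv2.INTER_CUBIC))
```

```text
12.4 [0.52985174 0.1598526  0.19855962] [-1.88091877 -2.51319384  0.00550091] [ 0.01896084  0.074564   -1.99166307]
```

View pics/w7c.png

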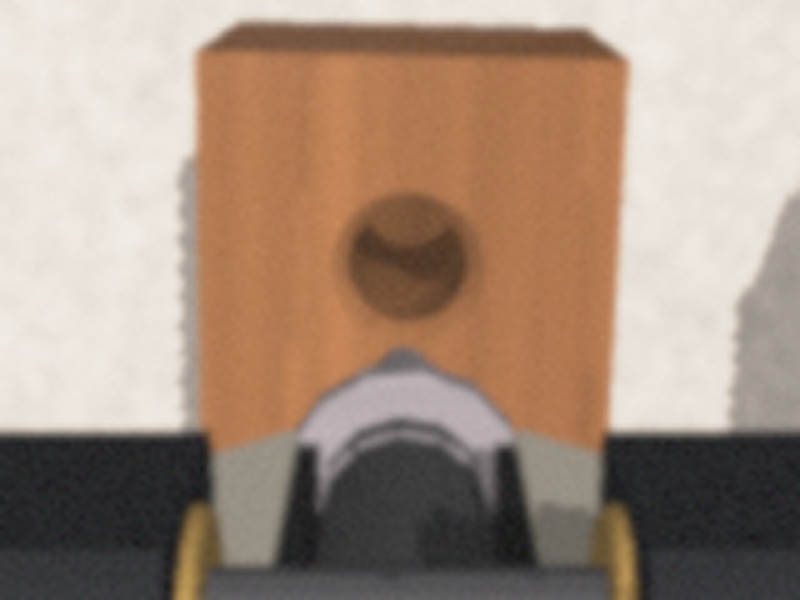

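The hole is clearly visible, centred at crop (408,257).

Run:
```python
from h import *
d=np.load("s7.npz");s={"eef_pos":d["e"],"orientation":d["o"]}
M=R.from_rotvec(d["o"]);
for z in(.075,.072):
  w=ray("wrist",(177+408/5-.4,130+256.5/5-.4),z,s);print(w.round(4),"tool",(M.inv().apply(w-d["e"])*1000).round(2))
s=sense();print(s["eef_pos"],delta(s,s["eef_pos"],.288), "z axis tilt",M.apply([0,0,1]))
```

```text
[0.5297 0.1629 0.075 ] tool [  2.96   1.27 123.55]
[0.5299 0.1622 0.072 ] tool [  2.27   1.27 126.56]
[0.52999459 0.16000453 0.19883924] (array([0., 0., 0.]), array([-0.0037, -0.    , -0.0022])) z axis tilt [-0.00408542 -0.00132    -0.99999078]
```

Request:
{"name": "play_rows", "arguments": {
  "increments": [3.4, 0.6, 10, -0.0037, 0, -0.002, -1, 3.4, 0.7, 30, -0.0037, 0, -0.002, -1, 3.4, 0.7, 45, -0.0037, 0, -0.002, -1, 3.4, 0.8, 45, -0.0037, 0, -0.002, -1, 3.4, 0.8, 45, -0.0037, 0, -0.002, -1]
}}

```text
clock: 12.87
eef_pos: [0.529, 0.1627, 0.153]
orientation: [-1.88, -2.516, 0.003]
ft_force: [0.7, -0.7, -1.6]
gripper_width: 0.209
```

Run:
```python
from h import *
s=sense();print(s["eef_pos"],s["ft_force"],s["orientation"])
for z in(.125,.097):print(delta(s,(.5295,.1634,z),.288))
```

```text
[0.52902853 0.16274664 0.15299271] [ 0.723057   -0.73527474 -1.57082842] [-1.88009713 -2.51552403  0.00263899]
(array([ 0.5,  0.7, 28. ]), array([-0.002 ,  0.0001, -0.0009]))
(array([ 0.5,  0.7, 56. ]), array([-0.002 ,  0.0001, -0.0009]))
```

Request:
{"name": "play_rows", "arguments": {
  "increments": [0.5, 0.7, 5, -0.002, 0, 0, -1, 0.5, 0.7, 15, -0.002, 0, 0, -1, 0.5, 0.7, 25, -0.002, 0, 0, -1, 0.5, 0.7, 30, -0.002, 0, 0, -1, 0.5, 0.7, 30, -0.002, 0, 0, -1]
}}

```text
clock: 13.28
eef_pos: [0.5287, 0.1629, 0.1215]
orientation: [-1.88, -2.515, 0.003]
ft_force: [-1.1, -0.4, -1.3]
gripper_width: 0.211
```

Run:
```python
from h import *
s=sense();print(s["eef_pos"],s["ft_force"],s["orientation"])
print(delta(s,(.5295,.1634,.097),.288))
```

```text
[0.52866532 0.16288551 0.12145541] [-1.10476285 -0.4409519  -1.29459875] [-1.88011257 -2.51539587  0.00326304]
(array([ 0.3,  1. , 24.5]), array([-0.0024,  0.0003, -0.0009]))
```

Request:
{"name": "play_rows", "arguments": {
  "increments": [0.4, 1.6, 0, -0.002, 0, 0, -1, 0.4, 1.6, 3, -0.002, 0, 0, -1, 0.4, 1.6, 7, -0.002, 0, 0, -1, 0.4, 1.6, 10, -0.002, 0, 0, -1, 0.4, 1.6, 10, -0.002, 0, 0, -1]
}}

```text
clock: 13.7
eef_pos: [0.5297, 0.1635, 0.1108]
orientation: [-1.881, -2.516, 0.002]
ft_force: [0.2, 0.3, -1.5]
gripper_width: 0.211
```

The barrel is in the hole with no side force. Continue down.

Request:
{"name": "play_rows", "arguments": {
  "increments": [0, 0, 4, 0, 0, 0, -1, 0, 0, 8, 0, 0, 0, -1, 0, 0, 12, 0, 0, 0, -1, 0, 0, 13, 0, 0, 0, -1, 0, 0, 13, 0, 0, 0, -1]
}}

```text
clock: 14.12
eef_pos: [0.5294, 0.1633, 0.0973]
orientation: [-1.88, -2.516, 0.003]
ft_force: [-0.5, -0.3, -2.6]
gripper_width: 0.214
```

Request:
{"name": "play_rows", "arguments": {
  "increments": [0, 0, 0.7, 0, 0, 0, -1, 0, 0, 1.4, 0, 0, 0, -1, 0, 0, 1.4, 0, 0, 0, -1]
}}

```text
clock: 14.37
eef_pos: [0.5295, 0.1635, 0.0961]
orientation: [-1.88, -2.516, 0.003]
ft_force: [-0.9, -0.1, -0.4]
gripper_width: 0.207
```

Request:
{"name": "play_rows", "arguments": {
  "increments": [0, 0, 0.7, 0, 0, 0, -1, 0, 0, 1, 0, 0, 0, -1, 0, 0, 1, 0, 0, 0, -1]
}}

```text
clock: 14.62
eef_pos: [0.5295, 0.1635, 0.096]
orientation: [-1.881, -2.516, 0.003]
ft_force: [-3.2, -2.1, 8.7]
gripper_width: 0.211
```

The collar is seated: 10 N up at z=0.0960, the same height as when I picked it up. Release.

Request:
{"name": "play_rows", "arguments": {
  "increments": [0, 0, -0.2, 0, 0, 0, -1, 0, 0, -0.2, 0, 0, 0, -0.5, 0, 0, -0.2, 0, 0, 0, -0.2, 0, 0, -0.2, 0, 0, 0, 0, 0, 0, -0.2, 0, 0, 0, 0, 0, 0, -0.2, 0, 0, 0, 0]
}}

```text
clock: 15.12
eef_pos: [0.5296, 0.1635, 0.0962]
orientation: [-1.881, -2.516, 0.003]
ft_force: [-0.6, -0.6, -1.0]
gripper_width: 0.477
```

Request:
{"name": "play_rows", "arguments": {
  "increments": [0, 0, -15, 0, 0, 0, 0, 0, 0, -40, 0, 0, 0, 0, 0, 0, -80, 0, 0, 0, 0, 0, 0, -120, 0, 0, 0, 0, 0, 0, -150, 0, 0, 0, 0, 0, 0, -160, 0, 0, 0, 0, 0, 0, -160, 0, 0, 0, 0, 0, 0, -160, 0, 0, 0, 0]
}}

```text
clock: 15.78
eef_pos: [0.5297, 0.1635, 0.2558]
orientation: [1.881, 2.516, -0.003]
ft_force: [-0.5, 0.1, -0.7]
gripper_width: 0.498
```

Run:
```python
from h import *
s=sense();print(s["clock"],s["eef_pos"],s["orientation"],s["ft_force"],s["gripper_width"])
np.savez("s8.npz",e=s["eef_pos"],o=s["orientation"])
im=read_camera("wrist")[:,:,::-1];sd=read_camera("side")[:,:,::-1];cv2.imwrite("pics/side8.png",sd)
a=cv2.resize(im[80:240,180:340],(400,400),interpolation=cv2.INTER_CUBIC)
b=cv2.resize(sd[195:285,180:270],(400,400),interpolation=cv2.INTER_CUBIC)
cv2.imwrite("pics/c8.png",np.hstack([a,b]))
# movement of the other things: side-picture difference
d=cv2.absdiff(sd,cv2.imread("pics/side0.png")).max(2)
for n,(x,y) in dict(jar=(196,348),tin=(295,128),scoop=(214,175)).items(): print(n,(d[y-25:y+25,x-22:x+22]>40).sum())
```

```text
15.7833 [0.5297111  0.16348358 0.25581048] [ 1.88080357  2.51597992 -0.00257883] [-0.48846627  0.13732988 -0.69576049] 0.49769984916233584
jar 0
tin 0
scoop 770
```

View pics/c8.png

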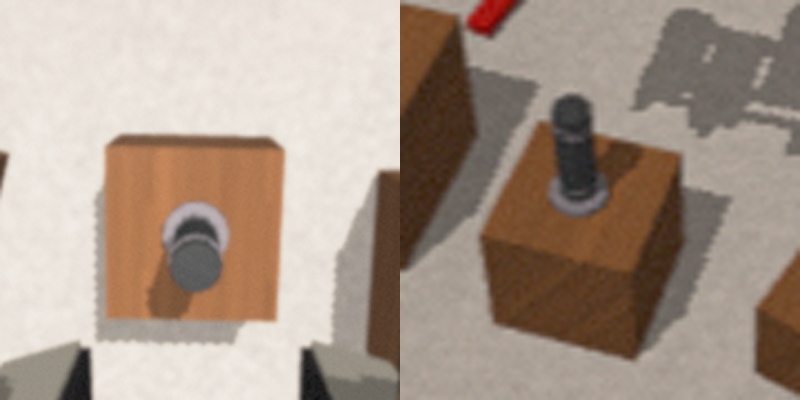

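The punch stands upright with its collar flat on the block, centred (collar at (196,237), block centre about (195,230)). I'll check the scoop difference, probably the arm blocking the view, and then hand in.

Run:
```python
from h import *
f=lambda a:((a[:,:,2].astype(int)-a[:,:,1]>70)&(a[:,:,0]<60)).astype(np.uint8)
for c in("side","top"):
  A=f(cv2.imread(f"pics/{c}0.png"));B=f(read_camera(c)[:,:,::-1])
  if c=="side":A[300:]=0;B[300:]=0
  else:A[:,:200]=0;B[:,:200]=0;A[:60]=0;B[:60]=0
  print(c,A.sum(),B.sum(),(B&~cv2.dilate(A,np.ones((3,3),np.uint8))&1).sum())
print(job_done())
```

```text
side 519 447 1
top 765 819 0
the job is handed in; nothing more can be done
None
```

I marked the cross with the punch, put the punch back in its block and handed the job in at about 16 s of the 45 s allowed. `job_done()` reports no verdict, so these are my own readings.

- **Marking:** I set the point on the cross, within about 1 mm by the wrist camera. I pressed straight down in small steps. The contact force rose to about 10.5 N at the readings, then fell to about 2.6 N at roughly 6 mm in. I stopped there and lifted.
- **Punch back home:** The collar seated at the same tool height as at pick-up (0.096 m), with about 10 N of seating force. After release the pictures show the punch upright, its collar flat on the middle block and centred. The gripper is open and clear above it.
- **Other things:** The jar and the cake tin are unchanged in the side picture. A raw side-picture comparison flagged the scoop, but a colour check in both views found its red area where it started, partly hidden by the arm in the side view.
- **Disagreement:** The wrist, top and side cameras differed by a few millimetres on the punch and block position. I aligned by the wrist camera alone and confirmed with contact forces.

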